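# Clip a shoe sole into the trimming jig

## Task

Set the green sole jig to size by turning its black knob until the red pointer stands on the black mark, then lay the cork sole (blue heel patch) level on the two orange roller catches, heel at the end away from the knob, and let go of it. With closed fingers press the heel end straight down until it snaps past its catch and is fully home on the bed, then the toe end, keeping a firm push of about 20 N on each end for half a second to make sure it is seated, without slamming or forcing it. Leave the sole clipped flat in the jig with the pointer still on the mark, and leave the other things on the bench alone.

Things in the scene. Friction and masses are not known exactly. Their poses are not given: they have to be found in the camera images.
- jig: fixed green jig, base 135 x 365 x 20 mm; origin on its underside below the middle of the bed (aluminium pad 44 x 130 mm, top 35 mm above the table); z up, +y from the heel end to the toe end and knob, +x to the pointer's side. Four steel guide pins, 10 mm thick, tops 73 mm high, at (+-39.5, +40) and (+-34.5, -55) mm
- heel_roller (a point): middle of the orange heel roller, 24 mm thick, 18 mm long, lying across the jig, 51 mm above the table, 92 mm from the bed's middle, between steel cheeks flared at the top (76 mm above the table) that leave the sole's end 2 mm of play; its catch is sprung and gives outwards along the jig's y
- toe_roller (a point): the same for the toe roller, on the slide that the knob moves; 92 mm from the bed's middle when the pointer is on the mark
- seat_heel (a point): fixed point of the jig: where point sole_heel lies when the sole is fully home (57 mm above the table, axes as the jig)
- seat_toe (a point): fixed point of the jig: where point sole_toe lies when the sole is fully home (axes as the jig)
- mark (a point): centre of the black line on the jig's white scale plate, next to the toe catch (axes as the jig); pointer on the mark means the same y in the jig's frame
- pointer (a point): tip of the red pointer on the toe-catch slide; it moves 10 mm along the jig's -y per radian of knob
- size_knob (a joint): angle of the size knob, 0 to 3.2 rad, growing clockwise seen from above, which draws the toe catch and pointer towards the heel (jig's -y); stiff, about 0.2 Nm, stays where left
- size_knob_grip (a point): on the axis of the black knob, 57 mm above the table, at the height to grip; the grip is a bar 61 mm long (along this point's own x axis, turns with the knob), 14 mm thick, 32 mm high, on a disc whose top is 34 mm above the table
- sole: loose cork shoe sole, 170 mm long, 22 mm thick; origin at the centre of its underside, z up, y from heel to toe. Black flange 6 mm thick (170 mm long, 64 mm wide), cork body above it 144 mm long. Blue patch on the heel. About 0.24 kg. Laid on both rollers its underside stands about 26 mm above the bed; each end takes about 10 to 20 N to snap past its roller
- sole_waist (a point): grasp point of the sole: middle of the narrow waist, 14 mm towards the heel from its centre, 11 mm above its underside; grasp across its x axis, 46 mm wide
- sole_heel (a point): on the sole's top face, 55 mm from the centre towards the heel: the place to press the heel end
- sole_toe (a point): on the sole's top face, 55 mm from the centre towards the toe: the place to press the toe end
- big_sole: bystander: larger white shoe sole, 212 mm long
- last: bystander: green plastic shoe last, 210 mm long, 55 mm high
- hammer: bystander: hammer, 260 mm long
- brush: bystander: wooden brush, 200 mm long
- tin: bystander: closed tin with yellow label, 84 mm wide, 85 mm high
- mug: bystander: white mug, 80 mm wide, 90 mm high
- tack_bowl: bystander: steel bowl, 110 mm wide, 45 mm high

How it is judged:
On the way, in this order (a step that is already met when the one before it is completed fails the run):
1. the red pointer stands on the mark, within 2 mm (y of pointer in the frame of mark between -0.002 and 0.002 m), for 0.3 s.
2. the sole lies on both catches, still 10 to 34 mm proud of home at heel and toe and within 12 mm of its place, let go and at rest (z of sole_heel in the frame of seat_heel between 0.01 and 0.034 m and z of sole_toe in the frame of seat_toe between 0.01 and 0.034 m and horizontal distance between sole_heel and seat_heel below 0.012 m and horizontal distance between sole_toe and seat_toe below 0.012 m and contact force between the fingers and sole below 0.1 N and linear speed of sole below 0.03 m/s), for 0.2 s.
3. the heel end is pressed home (within 4 mm while the toe is still up) with the tool over it (TCP within 40 mm) and held with more than 10 N (z of sole_heel in the frame of seat_heel between -0.004 and 0.004 m and contact force between the fingers and sole above 10 N and horizontal distance between the grasp point and sole_heel below 0.04 m), for 0.3 s.
4. the toe end is pressed home with the tool over it and held with more than 10 N (z of sole_toe in the frame of seat_toe between -0.004 and 0.004 m and contact force between the fingers and sole above 10 N and horizontal distance between the grasp point and sole_toe below 0.04 m), for 0.3 s.
At the end, for the whole second after the job is handed in: The sole lies at rest in the jig with heel and toe points within 2 mm of fully home in height and 6 mm sideways, the pointer is within 3 mm of the mark along the jig, and nothing is held (z of sole_heel in the frame of seat_heel between -0.002 and 0.002 m and z of sole_toe in the frame of seat_toe between -0.002 and 0.002 m and horizontal distance between sole_heel and seat_heel below 0.006 m and horizontal distance between sole_toe and seat_toe below 0.006 m and y of pointer in the frame of mark between -0.003 and 0.003 m and linear speed of sole below 0.01 m/s); the robot touches nothing.
It fails at once if the sole is slammed or forced into the jig with more than 90 N (contact force between sole and jig above 90 N).
It fails at once if one of the other loose things on the bench is moved by more than 30 mm (distance of any of big_sole, last, hammer, brush, tin, mug, tack_bowl from where it was at the start of the episode above 0.03 m).
It also fails if it takes over 72 s, if anything falls off the work surface, if the arm or the gripper's body presses on something with over 40 N, if the wrist force passes 120 N, or if a joint passes its speed limit or range.

## Robot

A 6-joint arm with a two-finger parallel gripper is mounted at the origin on the work surface. World frame = base frame: x ahead of the robot, y to its left, z up, the work surface at z = 0. Lengths are in m, angles in rad, forces in N, time in s.
With the tool pointing down it reaches from about 0.375 to 0.9 m from the base axis. Payload 3.1 kg.
Tool frame: the origin (TCP) lies between the finger pads, 19 mm behind the fingertips; this is the grasp point; z points along the fingers, y is the line along which they close (so a half turn about z gives the same grasp; the last joint's range is limited). The gripper opens to 87 mm and grips with 3 to 60 N. Pads are 19 mm wide; open, the fingers measure 117 mm over their backs; the gripper's body (75 mm by 190 mm) begins 51 mm behind the grasp point.
Start: joints at [1.054, 0.527, 1.433, -0, 1.181, -0.178], TCP at [0.207, 0.59, 0.241] pointing down, gripper open.
Joint ranges: [-3.08, 3.08], [-0.75, 2.2], [0.22, 2.44], [-1.43, 4.57], [0, 2.65], [-2.85, 2.85]. Speed limits (rad/s): [2.79, 2.79, 3.14, 3.14, 3.14, 3.14].

## Interface

Orientations are given as a unit quaternion [w, x, y, z].
In Python, from bench import arm, claw, planner, camera, order, monitor gives the robot as it stands. Calls block until the motion is done:
- arm.move_ptp(position, orientation): joint-space move of the TCP to a pose.
- arm.servo_line(position, rotation=None, max_speed=0.15, max_force=None): straight line of the TCP; rotation=None keeps the orientation; max_speed is the mean speed in m/s. With max_force (N) it stops when the force on the tool has changed by that much, and returns True; else False.
- arm.movej(angles): joint-space move.
- claw.open_jaws() and claw.gripper_close(newtons=None): open the fingers fully, or close them until they stop; newtons is the grip in N (None keeps the last).
- arm.dwell(seconds).
- planner.solve_ik(position, orientation): joint angles nearest the present ones, or None.
- camera(name): name is "scene" or "top"; returns a dict with "frame" (400x640x3 uint8, red, green, blue), "z_map" (400x640 float32, m along the optical axis (not along the pixel's ray), 0 where there is no reading), "K" (3x3 intrinsics, pixels), "D" ([k1, k2, p1, p2, k3] as OpenCV has them; the pictures are not rectified), "R" (3x3) and "t" (3): a world point X has camera coordinates R X + t. Camera axes: x right, y down, z forward; pixel columns grow to the right and rows downward; lengths in m; the calibration is good to about 2 mm. A picture is of the moment at which its call begins.
A pose or a line that the arm cannot do raises arm.PlanningError and nothing moves.
- order.close_job(): hands the job in; it is judged then, once.
Readings, each from a call of its own:
- monitor.get_time_s(): time.
- monitor.get_joint_positions(): joint angles.
- monitor.get_joint_vel(): joint speeds.
- monitor.get_tau(): joint torques, N m.
- monitor.get_eef_pos(): TCP position.
- monitor.get_orientation(): TCP orientation.
- monitor.get_contact_force(): force on the tool from outside, world axes, zero at the start.
- monitor.get_moment(): the same for the moment, N m.
- monitor.get_width(): finger opening in m.
- monitor.get_grasp_force(): force on a finger pad.
Only numpy, scipy, OpenCV 4.12 (cv2) and the standard library are available. Lean on these libraries where they do the work, as an engineer would, in place of code of your own. Each camera call takes 0.05 s, during which the arm holds its last target. There are 200 camera calls.

## Working session

There is one attempt and no reset: what is moved stays moved. The work goes in short steps, each a Python script; the robot and the scene stay as the last script left them, time stands still between calls to the robot, and variables do not carry over. Pictures are saved under pics/ and viewed, at most 11 in all, crops included, and the job is handed in when it is done.

```bash
ls; mkdir -p pics; python3 - <<'E'
from bench import camera, monitor
import cv2, numpy as np
for n in ("top","scene"):
    c=camera(n); cv2.imwrite(f"pics/{n}0.png",c["frame"][:,:,::-1]); np.savez(f"{n}0.npz",**c)
    print(n,c["K"].round(1).tolist(),c["D"],(-c["R"].T@c["t"]).round(3),c["R"].round(3).tolist())
print(monitor.get_time_s(),monitor.get_orientation())
E
```

```text
pics
top [[397.3, 0.0, 319.7], [0.0, 397.3, 200.6], [0.0, 0.0, 1.0]] [0.01035553 0.         0.         0.         0.        ] [ 0.292 -0.045  1.384] [[0.029, -1.0, -0.005], [-0.978, -0.028, -0.208], [0.207, 0.011, -0.978]]
scene [[470.4, 0.0, 321.1], [0.0, 470.4, 193.2], [0.0, 0.0, 1.0]] [-0.08862344  0.          0.          0.          0.        ] [ 1.022 -0.966  1.175] [[0.895, 0.447, 0.004], [0.328, -0.652, -0.684], [-0.303, 0.613, -0.73]]
0.1 [-3.24133993e-04  1.68087912e-01  9.85771528e-01 -9.18732884e-04]
```

View pics/top0.png

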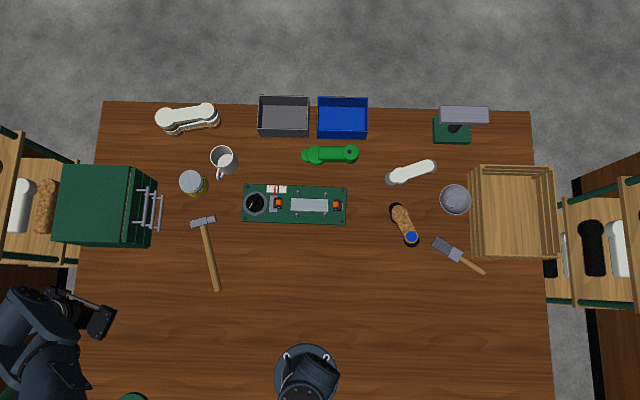

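View pics/scene0.png

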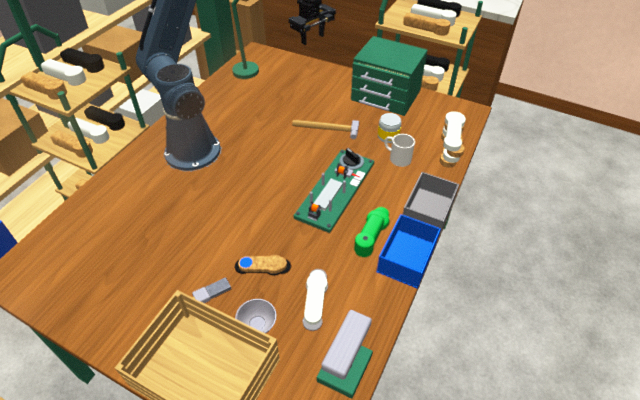

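Top view: the jig spans columns 242-347, rows 185-225, with the knob at (255,203) on the left and the scale plate at (277,188). The sole is at (404,222), heel patch at (411,238). I'll zoom in on both and measure.

```bash
cat > h.py <<'E'
import numpy as np, cv2
def ray(c,uv):
    p=cv2.undistortPoints(np.float64(uv).reshape(-1,1,2),c["K"],c["D"]).reshape(-1,2)
    d=np.c_[p,np.ones(len(p))]@c["R"]          # world dirs
    return -c["R"].T@c["t"],d
def onplane(c,uv,z):
    o,d=ray(c,uv); return o+d*((z-o[2])/d[:,2])[:,None]
def project(c,X):
    r,_=cv2.Rodrigues(c["R"]); return cv2.projectPoints(np.float64(X).reshape(-1,1,3),r,c["t"],c["K"],c["D"])[0].reshape(-1,2)
def tri(ca,ua,cb,ub):
    A=[];b=[]
    for c,u in((ca,ua),(cb,ub)):
        o,d=ray(c,u); d=d[0]/np.linalg.norm(d[0]); P=np.eye(3)-np.outer(d,d); A.append(P); b.append(P@o)
    return np.linalg.lstsq(np.vstack(A),np.hstack(b),rcond=None)[0]
def blob(c,box,lo,hi,sort=0):
    """HSV mask blobs in box (u0,v0,u1,v1): list of (area,u,v)"""
    u0,v0,u1,v1=box; h=cv2.cvtColor(c["frame"][v0:v1,u0:u1],cv2.COLOR_RGB2HSV)
    m=cv2.inRange(h,np.array(lo),np.array(hi)); n,l,s,cc=cv2.connectedComponentsWithStats(m,connectivity=8)
    return [(int(s[i,4]),cc[i,0]+u0,cc[i,1]+v0) for i in range(1,n) if s[i,4]>3],m
E
python3 - <<'E'
from h import *
t=dict(np.load("top0.npz")); s=dict(np.load("scene0.npz"))
for n,c,bj,bs in(("top",t,(235,175,355,235),(375,195,435,255)),("scene",s,(285,140,385,235),(225,245,300,285))):
    print(n,"orange",blob(c,bj,(5,170,120),(18,255,255))[0])
    print(n,"red",blob(c,bj,(0,150,100),(4,255,255))[0],blob(c,bj,(170,150,100),(180,255,255))[0])
    print(n,"blue",blob(c,bs,(100,150,80),(125,255,255))[0])
    m=blob(c,bj,(65,60,20),(90,255,140))[1]
    m=cv2.morphologyEx(m,cv2.MORPH_OPEN,np.ones((3,3)))
    cn=max(cv2.findContours(m,0,2)[0],key=cv2.contourArea); r=cv2.minAreaRect(cn)
    bp=cv2.boxPoints(r)+bj[:2]; P=onplane(c,bp,.02); print(n,"jig",P.round(4).tolist(),P.mean(0).round(4))
a=cv2.resize(t["frame"][178:232,236:356],None,fx=6.6,fy=6.6,interpolation=2)[:, :800]
b=cv2.resize(t["frame"][196:256,380:430],None,fx=4,fy=4,interpolation=2)
d=cv2.resize(s["frame"][144:204,310:380],None,fx=4,fy=4,interpolation=2)
im=np.zeros((600,800,3),np.uint8); im[:a.shape[0],:a.shape[1]]=a; im[358:598,:200]=b; im[358:598,210:490]=d
e=cv2.resize(s["frame"][250:280,228:300],None,fx=4,fy=4,interpolation=2); im[358:478,500:788]=e
cv2.imwrite("pics/z1.png",im[:,:,::-1])
E
```

```text
top orange [(31, np.float64(278.5806451612903), np.float64(202.09677419354838)), (30, np.float64(335.5), np.float64(204.0))]
top red [(8, np.float64(274.125), np.float64(190.75))] []
top blue [(92, np.float64(411.05434782608694), np.float64(235.91304347826087))]
top jig [[0.5007, 0.24, 0.02], [0.6356, 0.2447, 0.02], [0.6324, -0.1212, 0.02], [0.4981, -0.1187, 0.02]] [0.5667 0.0612 0.02  ]
scene orange [(5524, np.float64(330.80467052860246), np.float64(181.61368573497467)), (37, np.float64(340.6216216216216), np.float64(169.3783783783784)), (39, np.float64(313.84615384615387), np.float64(207.3846153846154)), (20, np.float64(382.35), np.float64(232.35))]
scene red [(6, np.float64(354.0), np.float64(174.5))] []
scene blue [(90, np.float64(245.5), np.float64(262.0))]
scene jig [[0.5089, -0.1312, 0.02], [0.5057, -0.1115, 0.02], [0.6316, -0.121, 0.02], [0.6337, -0.1401, 0.02]] [ 0.57  -0.126  0.02 ]
```

View pics/z1.png

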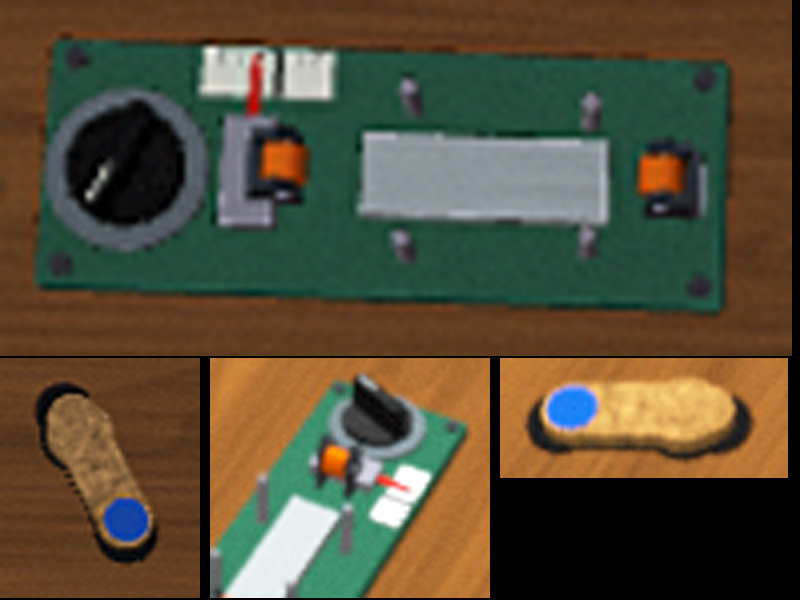

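The zoom shows the pointer at about 3.5 px on the knob side of the mark. The bar of the knob runs diagonally, and the sole's heel patch faces the robot's right. Next I'll measure with depth and masks.

```bash
cat >> h.py <<'E'
def cloud(c,box):
    u0,v0,u1,v1=box; U,V=np.meshgrid(np.arange(u0,u1),np.arange(v0,v1)); uv=np.c_[U.ravel(),V.ravel()]
    z=c["z_map"][v0:v1,u0:u1].ravel(); o,d=ray(c,uv); return o+d*z[:,None],uv,z>0
def rect(P):
    (cx,cy),(w,h),a=cv2.minAreaRect(np.float32(P[:,:2]*1000)); a=np.deg2rad(a)+(0 if w>h else np.pi/2)
    return (round(cx,1),round(cy,1)),(round(max(w,h),1),round(min(w,h),1)),round(float(np.arctan2(np.sin(a),np.cos(a))),3)
E
python3 - <<'E'
from h import *
t=dict(np.load("top0.npz")); s=dict(np.load("scene0.npz"))
B={"top":(t,(235,175,355,235),(375,195,435,255)),"scene":(s,(285,140,385,235),(225,245,300,285))}
for n,(c,bj,bs) in B.items():
    P,uv,ok=cloud(c,bs); k=ok&(P[:,2]>.016)&(P[:,2]<.03); Q=P[k]; print(n,"sole n",k.sum(),"medz",np.median(Q[:,2]).round(4),rect(Q),Q.mean(0).round(4))
    tab=ok&(P[:,2]<.004); print("table z",np.median(P[tab,2]).round(4), P[tab,2].std().round(4))
    k=ok&(P[:,2]>.003)&(P[:,2]<.03); print(" all", rect(P[k]))
    u=[b for b in blob(c,bs,(100,150,80),(125,255,255))[0]][0][1:]; print(" blue",onplane(c,[u],.022).round(4))
    P,uv,ok=cloud(c,bj); P[~ok]=0
    print(" hist z",np.histogram(P[:,2],np.arange(0,.1,.005))[0])
    k=ok&(P[:,1]>.15)&(P[:,1]<.29)&(P[:,2]>.055)&(P[:,2]<.09); print(" bar",k.sum(),rect(P[k]),P[k].mean(0).round(4))
    k=ok&(P[:,1]>.14)&(P[:,1]<.29)&(P[:,2]>.03)&(P[:,2]<.04);  print(" disc",k.sum(),cv2.minEnclosingCircle(np.float32(P[k,:2]*1000)))
    hs=cv2.cvtColor(c["frame"],cv2.COLOR_RGB2HSV)[uv[:,1],uv[:,0]]
    k=ok&(P[:,2]>.03)&(P[:,2]<.04)&(P[:,1]>-.1)&(P[:,1]<.12)&(hs[:,1]<50)&(hs[:,2]>110); print(" bed",k.sum(),rect(P[k]))
    for a in blob(c,bj,(5,170,120),(18,255,255))[0]:
        if 25<a[0]<60: print(" roller",onplane(c,[a[1:]],.061).round(4))
r=[(t,(278.58,202.1),s,(340.62,169.38)),(t,(335.5,204),s,(313.85,207.38)),(t,(411.05,235.91),s,(245.5,262.)),(t,(274.1,190.75),s,(354,174.5))]
for x in r: print("tri",tri(*x).round(4))
g=t["frame"][180:194,262:290].astype(int); print(g.min(2)[6:12]); print((g[:,:,0]-g[:,:,1])[6:14])
E
```

```text
top sole n 543 medz 0.0223 ((488.8, -342.9), (191.7, 74.7), 0.754) [ 0.5077 -0.3258  0.0224]
table z 0.0001 0.0024
 all ((509.4, -329.5), (212.3, 209.7), 0.005)
 blue [[ 0.4661 -0.3465  0.022 ]]
 hist z [1641  217   82  973 1402  381  400  332   59   22   31   43   94   68
   26   10    0    0    0]
 bar 77 ((564.4, 197.9), (59.0, 14.7), 2.687) [0.5643 0.197  0.0637]
 disc 213 ((580.5338134765625, 186.1134033203125), 61.79541778564453)
 bed 420 ((563.8, 8.4), (128.1, 43.9), 1.567)
 roller [[0.5637 0.1102 0.061 ]]
 roller [[ 0.5626 -0.0836  0.061 ]]
scene sole n 608 medz 0.0208 ((494.2, -344.0), (186.9, 80.2), 0.802) [ 0.5113 -0.3291  0.0209]
table z -0.0017 0.0026
 all ((507.9, -322.9), (217.7, 146.4), 0.537)
 blue [[ 0.468  -0.3487  0.022 ]]
 hist z [ 739  103  511 1164  463  294  332  137  134  247   94  102   70   34
   11    1    0    0    0]
 bar 56 ((569.5, 194.1), (61.0, 16.8), 2.676) [0.57   0.1927 0.0599]
 disc 69 ((570.63623046875, 190.6174774169922), 30.69963264465332)
 bed 285 ((566.1, 29.6), (180.4, 56.2), 1.512)
 roller [[0.5691 0.0987 0.061 ]]
 roller [[ 0.5664 -0.0959
[... 1064 characters left out ...]
-41 -44 -42 -46 -30  -2  -3  -2  -3  -2 -10  17 144  99  -4  -5  -1  -3
   -2  -2  -3  -1  -3   0 -17 -37 -44 -40]
 [-41 -41 -43 -44 -28  -3  -2  -3  -3  -4 -11  25 149 106  -6  -7  -3  -5
   -3  -3  -3  -2  -3   0 -16 -39 -45 -39]
 [-42 -43 -41 -45 -27  -1  -1  -1  -4  -4 -11  21 148  81  -8  -5  -2  -4
   -3  -4  -3  -2  -1   1 -24 -41 -41 -43]
 [-43 -40 -43 -45 -12   3   2   1   1  -1 -10  22 147  79  -7  -1   3  -1
   -3  -2  -3  -2  -1   2 -25 -44 -44 -40]
 [-45 -43 -39 -44 -31 -18 -17 -18 -19 -24 -23  50 172  54 -15 -11 -10 -10
   -1   3   2   4   3   5 -25 -39 -42 -43]
 [-25 -42 -46 -41 -43 -43 -39 -40 -42 -43 -51  48 184  38 -44 -43 -40 -34
  -31 -29 -28 -28 -28 -27 -37 -47 -39 -42]]
```

```bash
cat >> h.py <<'E'
def down(phi):
    from scipy.spatial.transform import Rotation as R
    c,s=np.cos(phi),np.sin(phi); q=R.from_matrix(np.array([[-s,c,0],[c,s,0],[0,0,-1.]])).as_quat()
    return q[[3,0,1,2]]
def jangle(): 
    from bench import monitor
    from scipy.spatial.transform import Rotation as R
    q=monitor.get_orientation(); m=R.from_quat(np.r_[q[1:],q[0]]).as_matrix(); return np.arctan2(m[1,1],m[0,1])
def sole(c,bs,z0=0):
    u0,v0,u1,v1=bs; h=cv2.cvtColor(c["frame"][v0:v1,u0:u1],cv2.COLOR_RGB2HSV)
    P,uv,ok=cloud(c,bs); m=(ok&(np.abs(P[:,2]-z0-.022)<.009)).reshape(v1-v0,u1-u0)
    col=cv2.inRange(h,np.array((8,60,60)),np.array((28,255,255)))|cv2.inRange(h,np.array((100,150,60)),np.array((125,255,255)))
    m=cv2.morphologyEx(((col>0)&m).astype(np.uint8),cv2.MORPH_CLOSE,np.ones((3,3)))
    n,l,s,cc=cv2.connectedComponentsWithStats(m); i=1+s[1:,4].argmax(); k=(l==i).ravel()
    return k.sum(),rect(onplane(c,uv[k],z0+.022)),onplane(c,uv[k],z0+.022).mean(0).round(4)
E
python3 - <<'E'
from h import *
from bench import planner,monitor
t=dict(np.load("top0.npz")); s=dict(np.load("scene0.npz"))
print(sole(t,(375,195,435,255)),sole(s,(225,245,300,285)))
P,uv,ok=cloud(t,(262,190,282,216)); g=(P[:,2].reshape(26,20)*1000).astype(int); print(P[[0,19]].round(3)); print(g[::2])
print(onplane(t,[(274.25,190.75),(277.65,190.3),(277.75,188)],.025).round(4))
for ph in (1.116,-2.026,1.116-1.17,-2.026-1.17): print(ph,planner.solve_ik([.5655,.197,.057],down(ph)))
E
```

```text
(np.int64(544), ((507.5, -321.9), (140.8, 57.0), 0.393), array([ 0.5089, -0.3235,  0.022 ])) (np.int64(656), ((514.1, -330.8), (142.9, 53.4), 0.469), array([ 0.514 , -0.3289,  0.022 ]))
[[0.615 0.176 0.016]
 [0.615 0.108 0.026]]
[[15 25 24 21 27 21 23 21 25 23 23 25 32 21 19 21 30 18 24 26]
 [18 22 22 20 25 14 23 20 24 19 23 20 28 19 27 26 25 22 26 18]
 [25 28 20 21 22 20 27 20 16 19 23 33 29 24 18 23 15 25 22 25]
 [25 22 26 26 18 20 22 18 35 31 30 34 30 31 34 33 29 18 21 19]
 [35 19 27 24 23 22 23 16 34 36 35 33 61 63 66 61 67 70 66 53]
 [35 31 28 31 29 21 22 19 33 33 32 39 44 38 61 58 57 61 61 59]
 [35 31 25 21 28 26 15 32 31 38 33 47 39 46 55 59 63 62 62 57]
 [32 32 30 28 26 25 22 30 36 30 33 46 42 56 57 75 62 65 62 58]
 [32 28 31 25 27 20 24 33 32 31 33 42 61 64 65 63 64 68 65 24]
 [20 27 27 24 30 23 21 32 34 37 33 31 31 38 34 30 25 25 32 34]
 [24 25 24 24 20 20 17 37 31 33 33 32 37 33 28 30 21 21 22 21]
 [24 22 15 22 21 18 19 25 20 22 25 26 26 33 27 26 22 21 20 19]
 [17 21 20 23 20 21 21 18 21 22 25 19 22 23 23 21 21 20 19 16]]
[[0.6114 0.1317 0.025 ]
 [0.6134 0.1198 0.025 ]
 [0.6217 0.1199 0.025 ]]
1.116 [ 1.48777681e-01  7.47448551e-01  1.62971779e+00 -4.44089210e-16
  7.64426315e-01 -9.67222319e-01]
-2.026 [ 1.48777681e-01  7.47448551e-01  1.62971779e+00 -4.44089210e-16
  7.64426315e-01  2.17477768e+00]
-0.053999999999999826 [ 1.48777681e-01  7.47448551e-01  1.62971779e+00 -4.44089210e-16
  7.64426315e-01  2.02777681e-01]
-3.1959999999999997 None
```

```bash
python3 - <<'E'
from h import *
from bench import arm,claw,monitor,camera
p=np.array([.5655,.197,.057])
arm.move_ptp(p+[0,0,.10],down(1.116))
print(arm.servo_line(p+[0,0,.001],max_force=12), monitor.get_eef_pos())
claw.gripper_close(50); print(monitor.get_width(),monitor.get_grasp_force(),jangle(),monitor.get_contact_force(),monitor.get_moment())
q=np.array(monitor.get_joint_positions()); 
for d in (.4,.8,1.19):
    x=q.copy(); x[5]+=d; arm.movej(x); print(d,jangle(),monitor.get_width(),np.round(monitor.get_moment(),2),np.round(monitor.get_contact_force(),1))
claw.open_jaws(); print(monitor.get_eef_pos())
arm.servo_line(p+[0,0,.12]); arm.move_ptp([.45,-.15,.25],down(-.1))
c=camera("top"); np.savez("top1.npz",**c); print(monitor.get_time_s())
print((c["frame"][180:194,262:290].astype(int)).min(2)[6:12]); g=c["frame"].astype(int)[180:194,262:290]; print((g[:,:,0]-g[:,:,1])[6:14])
cv2.imwrite("pics/t1.png",cv2.resize(c["frame"][170:240,230:360],None,fx=6,fy=6,interpolation=2)[:,:,::-1])
E
```

```text
False [0.5660531  0.19736296 0.05856223]
0.013646246788409375 49.999898839741945 1.1164970712314164 [0.23684231 1.66005029 0.25342538] [ 0.06394611 -0.04127817  0.15632295]
0.4 0.7178241049187385 0.013363624043755244 [ 0.04 -0.03 -0.22] [ 0.3 -0.3 -0.2]
0.8 0.31912643695396026 0.01376156220971933 [-0.03 -0.06 -0.22] [ 0.8  0.4 -0.4]
1.19 -0.07034922242000687 0.013323332441530127 [-0.08 -0.03 -0.18] [ 0.4 -0.2 -0.4]
[0.5654676  0.19707409 0.05794656]
9.1583
[[ 36  36  36  26  55 213 221 158 206 215 187 210 213 142 206 172  51 204
  218 186 212 191 159 216 147  46  33  38]
 [ 43  38  36  27  56 209 212 177 202 207 180 203 209 200 217 179  52 207
  215 184 207 185 205 220 155  52  34  38]
 [ 39  34  37  26 104 207 209 203 202 205 201 204 206 207 215  97   0 207
  213 200 204 204 207 219 118  40  36  35]
 [ 41  43  35  25 117 205 207 202 203 204 204 203 205 208 212  85   0 206
  212 204 202 203 207 219 118  30  33  38]
 [ 41  37  37  23 109 203 212 205 206 207 205 205 206 208 212  71   0 204
  209 205 203 205 206 221 110  36  39  40]
 [ 37  36  38  27 169 222 219 218 216 214 215 210 212 
[... 300 characters left out ...]
-42 -46 -45 -47 -30   0  -3  -2   0  -3  -2  -3  -5  -4 -17  95 188  -4
   -9  -2  -2  -3  -2   2 -18 -43 -46 -48]
 [-44 -43 -47 -49 -28  -2  -2  -1  -2  -3  -2  -4  -2  -6 -23 104 158 -14
  -10  -4  -2  -3  -2   0 -14 -44 -45 -44]
 [-43 -44 -44 -51 -29  -2  -2  -2  -3  -3  -3  -1  -3  -7 -24 120 151 -15
   -9  -4  -3  -4  -2   3 -24 -47 -44 -45]
 [-45 -47 -44 -48 -11   0   1   2   1   0  -1  -2   0  -5 -20 125 168  -9
   -9  -2  -1  -2  -1   2 -27 -44 -45 -42]
 [-47 -47 -45 -46 -33 -18 -18 -19 -19 -21 -10  -8  -6 -14 -35 143 168 -13
   -7   1   3   1   4   7 -25 -42 -42 -44]
 [-24 -45 -45 -45 -44 -43 -45 -45 -46 -44 -37 -37 -40 -47 -73 169 157 -24
  -38 -33 -31 -31 -30 -30 -42 -46 -44 -46]]
```

View pics/t1.png

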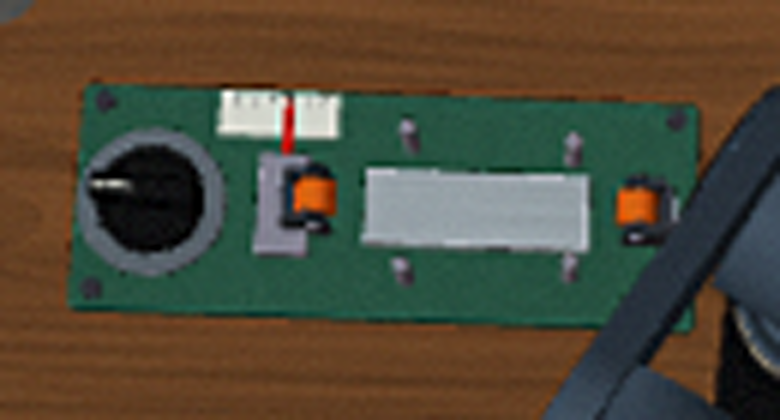

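The pointer now covers the mark, both at about column 277.6 with a residual under 0.6 mm. Next I'll refine the sole's yaw using top-down rectified views.

```bash
python3 - <<'E'
from h import *
t=dict(np.load("top0.npz")); s=dict(np.load("scene0.npz"))
X,Y=np.meshgrid(np.linspace(.62,.40,440),np.linspace(-.22,-.42,400),indexing="ij") # rows: x down, cols: y right decreasing; .5mm/px
out=[]
for c in(t,s):
    for z in (.022,.003):
        uv=project(c,np.c_[X.ravel(),Y.ravel(),np.full(X.size,z)]).reshape(440,400,2).astype(np.float32)
        im=cv2.remap(c["frame"],uv,None,cv2.INTER_CUBIC); h=cv2.cvtColor(im,cv2.COLOR_RGB2HSV)
        blue=cv2.inRange(h,np.array((100,150,60)),np.array((125,255,255)))
        if z==.022: 
            out.append(im); cn=max(cv2.findContours(blue,0,2)[0],key=cv2.contourArea); print("blue ell",cv2.fitEllipse(cn))
        else:
            dark=(h[:,:,2]<(38 if c is t else 75)).astype(np.uint8)
            dark=cv2.morphologyEx(dark,cv2.MORPH_OPEN,np.ones((5,5))); out.append(im)
            n,l,st,cc=cv2.connectedComponentsWithStats(dark); print([ (st[i,4],cc[i].round()) for i in range(1,n) if st[i,4]>150])
cv2.imwrite("pics/s1.png",np.hstack([out[0],out[2]])[:,:,::-1])
E
```

```text
blue ell ((252.55926513671875, 307.1326904296875), (70.74584197998047, 71.39779663085938), 177.6923828125)
[(np.int32(2329), array([135., 100.])), (np.int32(441), array([134., 197.])), (np.int32(2302), array([264., 355.]))]
blue ell ((256.1513366699219, 303.4860534667969), (66.65776824951172, 68.30422973632812), 146.72787475585938)
[(np.int32(3075), array([181.,  96.])), (np.int32(1968), array([296., 332.]))]
```

View pics/s1.png

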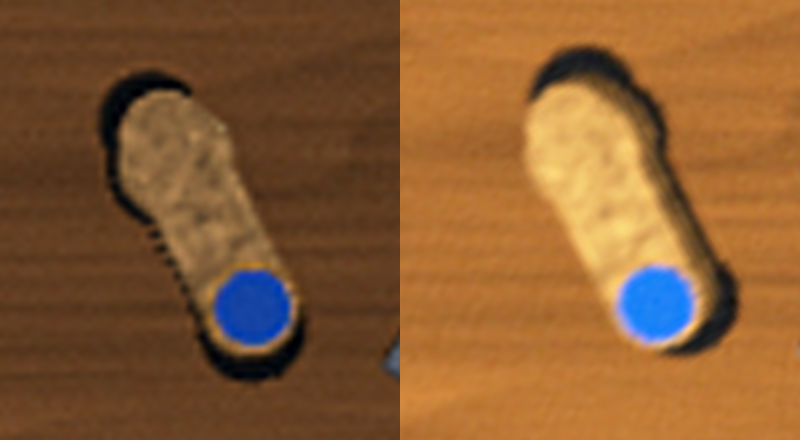

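Rectified view (0.5 mm/px): the blue patch is at (252,307) in the top view and (256,304) in the scene view. The waist edges and the heel-to-toe-lobe line give a heading of about 0.45 rad. Next I'll grasp the sole and look at it in hand.

```bash
python3 - <<'E'
from h import *
from bench import arm,claw,monitor,camera
a=.45; p=np.array([.4965,-.3325,.024]); ph=a-np.pi/2
claw.open_jaws()
arm.move_ptp(p+[0,0,.12],down(ph))
print(arm.servo_line(p,max_force=10),monitor.get_eef_pos(),jangle()-ph)
claw.gripper_close(30); print(monitor.get_width(),monitor.get_grasp_force())
arm.servo_line(p+[0,0,.15])
arm.move_ptp([.564,.008-.014,.20],down(-.008)); arm.dwell(.3)
print(monitor.get_eef_pos(),jangle(),monitor.get_width(),monitor.get_time_s())
for n in("top","scene"):
    c=camera(n); np.savez(n+"2.npz",**c)
    X=np.array([[.564,.008-.014,.20]]); print(project(c,X))
    u,v=project(c,X)[0].astype(int); cr=c["frame"][v-55:v+55,u-70:u+70]
    cv2.imwrite(f"pics/{n}2.png",cr[:,:,::-1])
a=[cv2.imread(f"pics/{n}2.png") for n in("top","scene")]
cv2.imwrite("pics/h2.png",cv2.resize(np.hstack(a),(800,314),interpolation=2))
E
```

```text
False [ 0.49718141 -0.33278295  0.02498851] 0.0004745851863214856
0.045705212880125565 29.933851584792137
[ 0.56406159 -0.00700218  0.19988399] -0.00976471551850748 0.045596444988463075 14.675
[[311.67541433 193.78667595]]
[[326.22991739 157.36585076]]
```

View pics/h2.png

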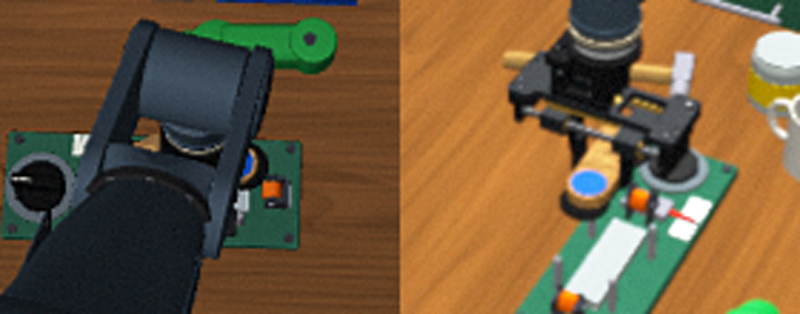

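```bash
python3 - <<'E'
from h import *
s=dict(np.load("scene2.npz")); s0=dict(np.load("scene0.npz")); t0=dict(np.load("top0.npz"))
b=blob(s,(300,150,360,220),(100,150,80),(125,255,255))[0]; print(b)
P=onplane(s,[b[0][1:]],.197)[0]; print("blue",P,"rel TCP y",P[1]+.007)
# same-camera check of the calibration offset: bed centre in scene0/top0 by bright mask on plane .035
for c,box in((s0,(300,170,350,225)),(t0,(285,190,335,222))):
    h=cv2.cvtColor(c["frame"],cv2.COLOR_RGB2HSV); u0,v0,u1,v1=box
    m=cv2.inRange(h[v0:v1,u0:u1],np.array((0,0,120)),np.array((180,60,255))); n,l,st,cc=cv2.connectedComponentsWithStats(m); i=1+st[1:,4].argmax()
    v,u=np.nonzero(l==i); print("bed",rect(onplane(c,np.c_[u+u0,v+v0],.035)),onplane(c,np.c_[u+u0,v+v0],.035).mean(0))
out=[]
for z in(.197,.178):
    X,Y=np.meshgrid(np.linspace(.62,.51,440),np.linspace(.02,-.08,400),indexing="ij")
    uv=project(s,np.c_[X.ravel(),Y.ravel(),np.full(X.size,z)]).reshape(440,400,2).astype(np.float32)
    out.append(cv2.remap(s["frame"],uv,None,cv2.INTER_CUBIC))
cv2.imwrite("pics/h3.png",np.hstack(out)[:,:,::-1])
E
```

```text
[(66, np.float64(321.77272727272725), np.float64(165.6969696969697))]
blue [ 0.56692786 -0.04240948  0.197     ] rel TCP y -0.03540948239154507
bed ((568.4, 3.7), (152.2, 51.9), 1.522) [0.56918291 0.00226235 0.035     ]
bed ((564.0, 8.3), (128.1, 43.4), 1.563) [0.56395478 0.00758564 0.035     ]
```

View pics/h3.png

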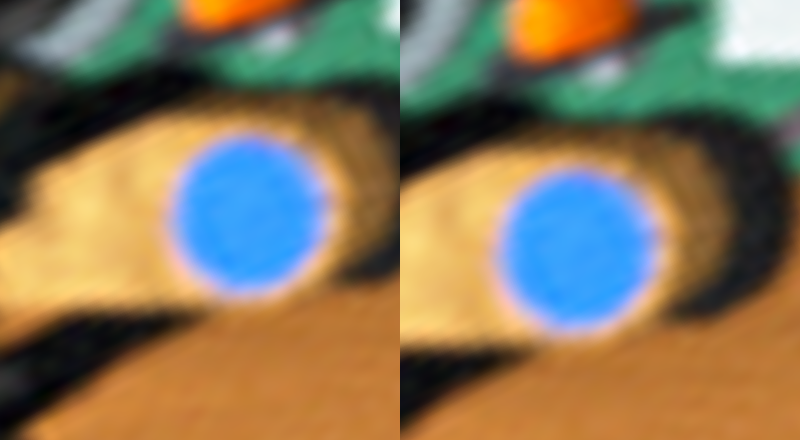

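The in-hand offset agrees with the estimate: the sole's centre is about 15 mm beyond the TCP towards the toe. Now I'll lay it down.

```bash
python3 - <<'E'
from h import *
from bench import arm,claw,monitor,camera
x,y=.564,-.007
arm.servo_line([x,y,.11],down(-.008),max_speed=.08)
f0=np.array(monitor.get_contact_force())
for z in (.094,.0895,.087,.085):
    r=arm.servo_line([x,y,z],max_speed=.03,max_force=6); print(z,r,np.round(monitor.get_eef_pos(),4),np.round(np.array(monitor.get_contact_force())-f0,1),np.round(monitor.get_moment(),2))
    if r: break
E
```

```text
0.094 False [ 0.564  -0.007   0.0939] [-0.7 -0.4 -1. ] [-0.13  0.04 -0.02]
0.0895 False [ 0.5638 -0.007   0.0893] [-0.5  0.3  0.1] [-0.14  0.05  0.08]
0.087 False [ 0.5641 -0.007   0.0869] [-0.9 -0.2  0.3] [-0.14  0.01 -0.  ]
0.085 False [ 0.5642 -0.0071  0.0851] [0.9 0.  0.7] [-0.15 -0.01 -0.03]
```

```bash
python3 - <<'E'
from h import *
from bench import arm,claw,monitor,camera
x,y=.564,-.007
r=arm.servo_line([x,y,.082],max_speed=.015,max_force=3); print(r,monitor.get_eef_pos(),monitor.get_contact_force(),monitor.get_moment())
s=camera("scene"); cv2.imwrite("pics/p1.png",cv2.resize(s["frame"][140:235,280:385],None,fx=5,fy=5,interpolation=2)[:,:,::-1])
E
```

```text
True [ 0.56436412 -0.00690068  0.08409167] [-0.45503367  0.59241635  4.3374431 ] [0.18255214 0.06510073 0.02625598]
```

View pics/p1.png

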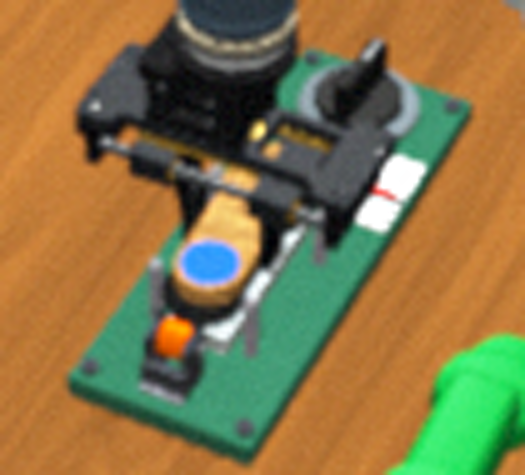

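The heel flange meets the inner side of the heel roller, seen at about (175,338) in the crop. The moment says only the toe is touching so far. I'll check the along-jig position numerically before letting go.

```bash
python3 - <<'E'
from h import *
from bench import camera,monitor
s0=dict(np.load("scene0.npz"))
cs=[camera("scene") for _ in range(2)]; s=cs[1]
b=blob(s,(300,170,350,215),(100,150,80),(125,255,255))[0]; P=onplane(s,[b[0][1:]],.081)[0]; print("blue",b,P.round(4))
for c in(s0,s):
    o=[x for x in blob(c,(300,198,330,220),(5,170,120),(18,255,255))[0]]; print("roller",o)
# sample the sole's mid-line (blue centre x) along y at flange top height .064 to find flange edge
uv=project(s,[[P[0],y,.062] for y in np.arange(-.06,-.11,-.002)])
print([ (round(float(-.06-.002*i),3),s["frame"][int(round(v)),int(round(u))].tolist()) for i,(u,v) in enumerate(uv)])
t=camera("top"); cv2.imwrite("pics/p2.png",cv2.resize(np.hstack([t["frame"][175:235,235:355],s["frame"][170:230,290:350]]),(795,265),interpolation=2)[:,:,::-1])
np.savez("scene3.npz",**s)
# roller model outline projections: top of heel roller predicted from jig centre (top-cam frame)
print(project(s,[[.564-.0007,.008-.092,.051]]),project(s0,[[.564,.008-.092,.051]]))
E
```

```text
blue [(59, np.float64(321.5762711864407), np.float64(192.03389830508473))] [ 0.5668 -0.0423  0.081 ]
roller [(17, np.float64(301.11764705882354), np.float64(199.88235294117646)), (39, np.float64(313.84615384615387), np.float64(207.3846153846154))]
roller [(17, np.float64(301.2352941176471), np.float64(199.7058823529412)), (42, np.float64(314.07142857142856), np.float64(206.92857142857142))]
[(-0.06, [117, 83, 44]), (-0.062, [117, 83, 44]), (-0.064, [46, 39, 36]), (-0.066, [38, 39, 35]), (-0.068, [38, 39, 35]), (-0.07, [28, 29, 34]), (-0.072, [28, 29, 32]), (-0.074, [50, 31, 24]), (-0.076, [50, 31, 24]), (-0.078, [50, 31, 24]), (-0.08, [239, 102, 0]), (-0.082, [239, 102, 0]), (-0.084, [255, 165, 0]), (-0.086, [255, 173, 0]), (-0.088, [255, 145, 0]), (-0.09, [255, 145, 0]), (-0.092, [255, 145, 0]), (-0.094, [249, 118, 0]), (-0.096, [249, 118, 0]), (-0.098, [236, 101, 0]), (-0.1, [232, 93, 0]), (-0.102, [215, 82, 0]), (-0.104, [215, 82, 0]), (-0.106, [206, 81, 0]), (-0.108, [154, 58, 0])]
[[314.7206579 206.62691  ]] [[314.91614618 206.70093741]]
```

View pics/p2.png

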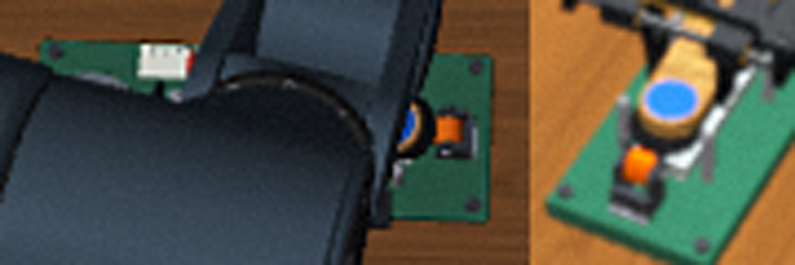

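The flange end measures within about 1 mm of the nominal position on the heel roller, but the heel carries no load. I'll shift 1.2 mm towards the heel and lower again.

```bash
python3 - <<'E'
from h import *
from bench import arm,claw,monitor,camera
x,y=.564,-.0082
arm.servo_line([x,-.007,.088],max_speed=.03); arm.servo_line([x,y,.088],max_speed=.03); arm.dwell(.2)
for i in range(3): print(np.round(monitor.get_contact_force(),1),np.round(monitor.get_moment(),2)); arm.dwell(.05)
for z in (.086,.085,.084,.083):
    r=arm.servo_line([x,y,z],max_speed=.015,max_force=5); print(z,r,np.round(monitor.get_eef_pos(),4),np.round(monitor.get_contact_force(),1),np.round(monitor.get_moment(),2))
    if r or monitor.get_contact_force()[2]>4: break
E
```

```text
[-0.5  0.  -3.2] [-0.13  0.06  0.01]
[-0.1 -0.2 -3.8] [-0.21  0.05 -0.01]
[-0.2 -0.2 -2.7] [-0.1   0.02 -0.02]
0.086 False [ 0.5639 -0.0082  0.0858] [-0.6 -1.  -3.4] [-0.12  0.04 -0.06]
0.085 False [ 0.5641 -0.0082  0.0851] [ 0.4  0.4 -2.4] [-0.1   0.06  0.01]
0.084 False [ 0.5642 -0.0082  0.0846] [ 0.1 -0.1  2.2] [-0.14  0.19 -0.09]
0.083 False [ 0.5643 -0.0083  0.0843] [-1.8  1.   7.6] [-0.08  0.37 -0.05]
```

The load is now balanced between the ends (moment about x unchanged under +10 N). Release and look.

```bash
python3 - <<'E'
from h import *
from bench import arm,claw,monitor,camera
arm.servo_line([.564,-.0082,.0848],max_speed=.02); print(np.round(monitor.get_contact_force(),1),np.round(monitor.get_moment(),2))
claw.open_jaws(); arm.dwell(.5); print(monitor.get_width(),np.round(monitor.get_contact_force(),1))
arm.servo_line([.564,-.0082,.17],max_speed=.12)
arm.move_ptp([.40,.30,.28],down(.3)); arm.dwell(.2)
ts=camera("top"),camera("scene"); t,s=ts
np.savez("top4.npz",**t);np.savez("scene4.npz",**s); print(monitor.get_time_s())
bt=blob(t,(300,180,350,225),(100,150,60),(125,255,255))[0]; bs=blob(s,(300,170,350,220),(100,150,80),(125,255,255))[0]
print(bt,bs, tri(t,bt[0][1:],s,bs[0][1:]), onplane(t,[bt[0][1:]],.083))
a=cv2.resize(t["frame"][175:235,235:355],(520,260),interpolation=2); b=cv2.resize(s["frame"][140:230,290:390],(289,260),interpolation=2)
cv2.imwrite("pics/p3.png",np.hstack([a,b])[:,:800,::-1])
E
```

```text
[0.  0.3 0.9] [-0.13  0.08  0.  ]
0.0873901904023812 [0.1 0.4 0.2]
24.1167
[(93, np.float64(323.10752688172045), np.float64(201.89247311827955))] [(60, np.float64(321.35), np.float64(192.0))] [ 0.56513609 -0.0411984   0.07922886] [[ 0.56412561 -0.04136626  0.083     ]]
```

View pics/p3.png

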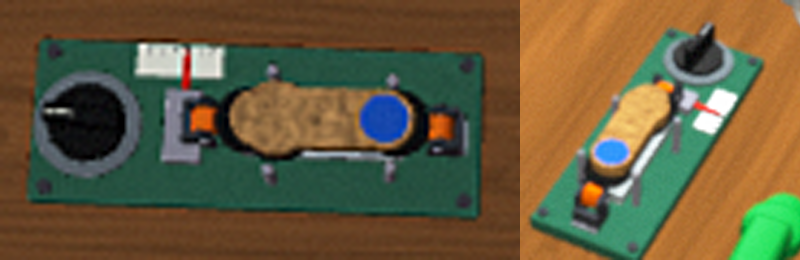

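The sole lies on both rollers, with the blue patch at (384,118) in the left half and the flange ends touching both catches. The pointer is still on the mark. Press the heel.

```bash
cat > press.py <<'E'
import sys
from h import *
from bench import arm,claw,monitor
def press(x,y):
    arm.move_ptp([x,y,.15],down(-.008)); arm.servo_line([x,y,.108],max_speed=.08); arm.dwell(.2)
    f0=np.mean([monitor.get_contact_force()[2] for _ in range(5)]); F=lambda: np.mean([monitor.get_contact_force()[2] for _ in range(3)])-f0
    z=.104; log=[]; t0=monitor.get_time_s()
    while z>.066:
        arm.servo_line([x,y,z],max_speed=.03); f=F(); p=monitor.get_eef_pos()[2]; log.append((round(z,4),round(float(p),4),round(float(f),1)))
        if f>45 or (p<.0815 and f>19): break
        z-=.001 if p>.079 or f<3 else .0004
    for _ in range(4):
        arm.dwell(.2); f=F(); log.append(("hold",round(float(monitor.get_eef_pos()[2]),4),round(float(f),1)))
        if f<16: z-=.0004; arm.servo_line([x,y,z],max_speed=.03)
        if f>27: z+=.0004; arm.servo_line([x,y,z],max_speed=.03)
    print(log, round(monitor.get_time_s()-t0,2)); arm.servo_line([x,y,.13],max_speed=.1)
E
python3 - <<'E'
from press import *
from bench import camera
t=dict(np.load("top4.npz"))
P,uv,ok=cloud(t,(285,190,340,215)); 
for yy in(-.047,.063):
    k=ok&(abs(P[:,1]-yy)<.012)&(abs(P[:,0]-.564)<.012); print(np.median(P[k,2]))
claw.gripper_close(20)
press(.5638,-.047); print(monitor.get_time_s(),monitor.get_width())
E
```

```text
0.08347324097035425
0.08325212402795723
[(0.104, 0.1038, -1.1), (0.103, 0.1029, -0.9), (0.102, 0.1021, -0.8), (0.101, 0.1016, 4.0), (0.1, 0.101, 7.2), (0.099, 0.1, 6.3), (0.098, 0.0988, 5.7), (0.097, 0.097, 1.5), (0.096, 0.0956, -0.3), (0.095, 0.0946, -1.5), (0.094, 0.0939, -0.3), (0.093, 0.0929, -1.0), (0.092, 0.0919, -0.8), (0.091, 0.0909, -1.5), (0.09, 0.0899, -0.3), (0.089, 0.0889, -0.7), (0.088, 0.0879, -1.1), (0.087, 0.0869, -0.3), (0.086, 0.0859, -0.7), (0.085, 0.0849, -0.2), (0.084, 0.0839, -0.8), (0.083, 0.0829, -0.1), (0.082, 0.0819, -1.1), (0.081, 0.0809, -0.7), (0.08, 0.08, 0.2), (0.079, 0.0796, 4.5), (0.078, 0.0794, 10.7), (0.077, 0.0792, 15.7), (0.076, 0.0791, 20.7), ('hold', 0.0791, 20.8), ('hold', 0.0791, 21.2), ('hold', 0.0791, 20.7), ('hold', 0.0791, 20.8)] 8.08
36.7917 0.0007238176438443989
```

The heel snapped at about 7 N and then stood firm on the bed at 21 N. Now the toe.

```bash
python3 - <<'E'
from press import *
from bench import camera
press(.5644,.063); 
arm.move_ptp([.40,.30,.25],down(.3)); arm.dwell(.2); print(monitor.get_time_s())
t,s=camera("top"),camera("scene")
P,uv,ok=cloud(t,(285,190,340,215)); 
for yy in(-.047,.063):
    k=ok&(abs(P[:,1]-yy)<.012)&(abs(P[:,0]-.564)<.012); print(np.median(P[k,2]))
a=cv2.resize(t["frame"][175:235,235:355],(520,260),interpolation=2); b=cv2.resize(s["frame"][140:230,290:390],(289,260),interpolation=2)
cv2.imwrite("pics/p4.png",np.hstack([a,b])[:,:800,::-1])
E
```

```text
[(0.104, 0.1039, -1.1), (0.103, 0.1029, -0.5), (0.102, 0.1019, -0.0), (0.101, 0.1009, 0.9), (0.1, 0.0999, 0.1), (0.099, 0.099, -0.6), (0.098, 0.0984, 3.3), (0.097, 0.0976, 5.7), (0.096, 0.0966, 4.7), (0.095, 0.0954, 4.0), (0.094, 0.0941, 3.4), (0.093, 0.0928, 2.7), (0.092, 0.0917, 1.1), (0.091, 0.0906, 1.5), (0.09, 0.0896, 0.5), (0.089, 0.0887, 0.7), (0.088, 0.0878, 0.5), (0.087, 0.0869, 0.1), (0.086, 0.086, -0.1), (0.085, 0.0849, 0.5), (0.084, 0.0838, 0.4), (0.083, 0.0829, 0.8), (0.082, 0.0819, -0.9), (0.081, 0.0809, 0.0), (0.08, 0.0799, 1.5), (0.079, 0.0789, 0.9), (0.078, 0.0779, -0.1), (0.077, 0.0769, 0.4), (0.076, 0.0761, 1.4), (0.075, 0.0761, 8.9), (0.0746, 0.0761, 10.7), (0.0742, 0.0761, 13.3), (0.0738, 0.076, 15.2), (0.0734, 0.076, 18.4), (0.073, 0.076, 21.1), ('hold', 0.076, 21.2), ('hold', 0.076, 21.0), ('hold', 0.076, 20.3), ('hold', 0.076, 20.9)] 9.58
49.8833
0.05825765387667836
0.05778791058063315
```

View pics/p4.png

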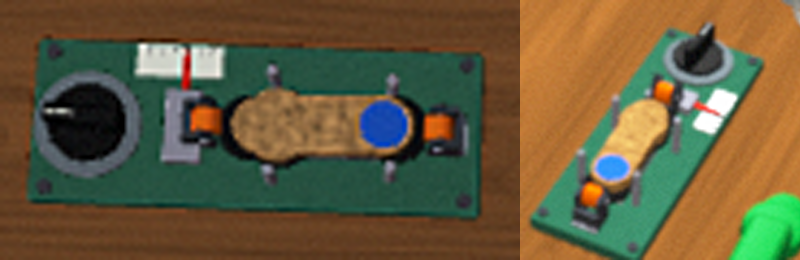

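The sole is flat between the rollers at a height of 0.058 m at both ends, which is home. The pointer, at (186,70) in the view, is still on the mark, so I'm handing in.

```bash
python3 -c "
from bench import order; print(order.close_job())"
```

```text
the job is handed in; nothing more can be done
None
```

I handed the job in at about 50 s with the pointer on the mark (within about 0.6 mm) and the sole clipped flat in the jig, both ends measured about 1 mm from home height; each end was held at about 21 N, and the hand-in call did not report a verdict.

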